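# Shut the neck clamp on the mended fairy head and bear down on its pin

### The arm

A 6-joint arm with a two-finger parallel gripper is mounted at the origin on the work surface. World frame = base frame: x ahead of the robot, y to its left, z up, the work surface at z = 0. Lengths are in m, angles in rad, forces in N, time in s.
With the tool pointing down it reaches from about 0.35 to 0.775 m from the base axis. Payload 7.3 kg.
Tool frame: the origin (TCP) lies midway between the tips of the shut fingers; the grasp point (between the pads) lies 19 mm behind it (robot.tcp_to_grasp is the distance from the TCP to the grasp point, in m); z points along the fingers, y is the line along which they close (so a half turn about z gives the same grasp; the last joint's range is limited). The gripper opens to 92 mm and grips with 3 to 60 N. Pads are 19 mm wide; open, the fingers measure 130 mm over their backs; the gripper's body (75 mm by 190 mm) begins 47 mm behind the grasp point.
Start: joints at [1.177, 0.342, 1.524, -0, 1.275, -0.146], TCP at [0.129, 0.509, 0.227] pointing down, gripper open.
Joint ranges: [-2.53, 2.53], [-0.77, 2.02], [0.04, 2.7], [-1, 4.14], [0.28, 2.66], [-3.11, 3.11]. Speed limits (rad/s): [2.57, 2.57, 3.14, 3.14, 3.14, 3.14].

### API

Orientations are given as [roll, pitch, yaw] about the fixed x, y, z axes, in that order (R = Rz(yaw) Ry(pitch) Rx(roll)).
In Python, from cell import readout, cams, ticket, robot gives the robot as it stands. The module is installed in compiled form; this text tells all that it offers.
- The arm moves only by the tool jog_arm, never from a script. Its argument "plan" is a list of rows, each a list of 5 numbers: the shift along the world's x, y, z each as a share of 0.08 m, from -1 to 1, then the turn about the world's z as a share of 90 degrees, from -1 to 1, then the opening, from -1 (shut) to 1 (fully open). A call has 1 to 12 rows; each row is the pose to reach, as a shift and turn from the pose commanded when the call began; what a row does not reach only later rows make up. A row lasts 1/10 s, in which the tool goes at most 50 mm and 8.59 degrees, less where a joint would pass 70% of its speed; a pose out of reach is approached as far as the arm can. A call with a number of a shift or a turn outside -1 to 1 is refused whole. A call with a gripper value outside its range is refused whole. The fingers move at their own pace and stop on an object; "squeeze" is the grip in N (left out, the last holds). Time passes only in rows, so rows that repeat a pose let the fingers close. It gives the time, the measured TCP pose, the force, the opening and the grip force at its end, in the units of the state.
- readout.observe(): the state, without advancing time (a new reading comes with each control period).
- cams.read_camera(name): name is "scene" or "top" or "wrist"; returns the picture (420x560x3 uint8, blue, green, red); there is no depth.
- cams.calibration(name): a dict with "K" (3x3 intrinsics, pixels), "world_from_camera" (4x4, takes a point from camera to world coordinates). Camera axes: x right, y down, z forward; pixel columns grow to the right and rows downward; lengths in m; the calibration is good to about 2 mm. The wrist camera is an equidistant fisheye: a pixel r from the principal point sees the ray r / f radians off the axis. A picture is of the moment at which its call begins: read the wrist's pose just before it. calibration takes no time and is no camera call; for the wrist camera it gives the pose at the moment of the call.
- ticket.hand_in(): hands the job in; it is judged then, once.
The state is a dict: "time": time; "qpos": joint angles; "qvel": joint speeds; "joint_efforts": joint torques, N m; "tool_pos": TCP position; "tool_rot": TCP orientation; "contact_force": force on the tool from outside, world axes, zero at the start; "torque": the same for the moment, N m; "opening": finger opening in m; "grip_force": force on a finger pad.
Only numpy, scipy, OpenCV 4.12 (cv2) and the standard library are available. Lean on these libraries where they do the work, as an engineer would, in place of code of your own. Each camera call takes 0.05 s, during which the arm holds its last target. There are 200 camera calls.

### The job

Slide the carriage with the open neck clamp along its rail until its ball plunger drops into the notch of the pressing station, then swing the upper half of the clamp down onto the fairy head's neck. Take the red-knobbed pin from its stand, push it down through the tongue, the lower half and the rail until its collar is on the tongue, and finish while holding it: do not let go of the knob, but keep bearing down on the pin firmly enough that the two halves stay pressed fully shut on the mended neck. Leave the lotus base, the mallet and the whetstone where they are.

Things in the scene. Friction and masses are not known exactly. Their poses are not given: they have to be found in the camera images.
- rail: fixed wooden rail bed, 205 x 420 mm, 22 mm high, turned up to 0.2 rad. Origin on the bench under it, 22 mm beyond mid-width; y runs along it from loading to pressing end, x across it away from the robot, z up. A brass strip, top 30 mm above the bench, lies along the near edge at x -111 mm; the 8 mm gap in it at y -55 mm is the pressing station's notch
- carriage (a joint): carriage's travel in m along the rail's +y: 0 at the loading end, 0.120 with its plunger's 12 mm ball in the station's notch, 0.135 at the end stop. At 0 its middle is at rail y -90 mm. It slides with 1 to 2 N of friction; let go within 3 mm of 0.120, the sprung ball pulls it in by itself; about 8 N pushes it out again
- push_handle (a point): grip point of the carriage's upright wooden handle, 22 mm thick (25 mm at its head), 38 to 84 mm above the bench, on the carriage's trailing end; point on its axis, 62 mm above the bench, at x -45, y -105 mm from the carriage's middle. Axes as the rail's. The brass plunger barrel (61 mm high) stands 69 mm away, nearer the robot; the clamp's block (62 mm high) begins 45 mm along +y
- clamp_hinge (a point): middle of the clamp's hinge line (along y), on the far edge of the lower half, 62 mm above the bench, at x +65 mm from the carriage's middle; travels with the carriage. Axes as the rail's. The lower half is a wooden block 120 mm long (y), reaching 160 mm from the hinge towards the robot, its top 62 mm above the bench, with a 14 mm pin hole 133 mm from the hinge line
- upper_half (a joint): angle of the upper half, rad: 0 fully shut, 1.57 upright, more leaning away from the robot. Wooden block 120 mm along the hinge, 106 mm out from it, outer face 32 mm from the parting plane. Stiff hinge (0.32 N m): stays anywhere, must be pushed right down. At 0.046 it meets the neck on springy cork; left alone it rests at 0.02 to 0.06; 8 to 10 N down on the tongue shuts it to 0, a hard stop
- tongue: steel tongue on the free edge of the upper half, 44 mm wide, 10 mm thick, ending 24 mm beyond its hole; turns with the upper half. Origin: centre of the upper mouth of its 14 mm pin hole, 133 mm from the hinge line; z along the hole (up when shut), y along the hinge line. Shut, its top is 72 mm above the bench
- pin: loose pin, about 110 g: steel shank 12 mm thick, 68 mm long below the collar, its last 10 mm tapering to 5 mm; brass collar 34 mm across, 5 mm thick; red knob above it 25 mm across, 34 mm high. Origin on the axis at the collar's underside, z up. It starts upright in the stand's hole, collar on the stand
- pin_stand: fixed dark wooden block 60 x 60 mm, 72 mm high, with a 15 mm hole in which the pin is kept. Origin: centre of its underside
- lotus_base: bystander: red lacquered lotus base, 104 mm across, 46 mm high, origin at the centre of its underside
- mallet: bystander: stubby round carver's mallet standing on its head, 76 mm across, 162 mm high, origin at the centre of its underside
- whetstone: bystander: grey whetstone 60 x 180 x 25 mm lying flat, origin at the centre of its underside, long side along its y
- station_hole (a point): fixed point on the rail bed: mouth (22 mm above the bench) of the 17 mm hole through the bed into which the pin's end goes at the pressing station; hidden under the clamp's lower half once the carriage is there, then straight below the other pin holes. Axes as the rail's
- head_top (a point): highest point of the faded gold fairy head, about 99 mm above the bench. The head (68 mm across, 110 mm long) lies face up, its 28 mm neck along y bedded in the clamp's lower half, and sticks out from the clamp's pressing-end side, 75 to 185 mm along +y from the carriage's middle; it travels with the carriage and is not loose. Axes as the rail's
Mind the look-alikes: they are no part of the job. Of the things like the pin, leave any that is blue; of the rest the smaller one is meant.

How it is judged:
On the way, in this order (a step that is already met when the one before it is completed fails the run):
1. the carriage sits in the notch of the pressing station (value of joint carriage between 0.117 and 0.123 m and velocity of joint carriage below 0.02 m/s), for 0.2 s.
2. the upper half is swung down onto the neck (value of joint upper_half below 0.06 rad), for 0.2 s.
At the end, for the whole second after the job is handed in: carriage in the notch (0.120 m within 3 mm), pin through the tongue with its collar on it (within 3 mm), fingers still holding it (over 3 N) and pressing it on the tongue with over 4 N, upper half within 0.012 rad of fully shut, all through the last second (value of joint carriage between 0.117 and 0.123 m and value of joint upper_half below 0.012 rad and z of pin in the frame of tongue between -0.003 and 0.003 m and horizontal distance between pin and tongue below 0.004 m and angle between the z axis of pin and the z axis of tongue, either way round below 0.1 rad and contact force between pin and tongue above 4 N and contact force between the fingers and pin above 3 N); the arm keeps its last pose, push and grip.
It fails at once if the lotus base was shifted or knocked over (distance of lotus_base from where it was at the start of the episode above 0.03 m or angle between lotus_base's own z axis and vertical above 0.5 rad).
It fails at once if the mallet was shifted or knocked over (distance of mallet from where it was at the start of the episode above 0.03 m or angle between mallet's own z axis and vertical above 0.5 rad).
It fails at once if the whetstone was shifted (distance of whetstone from where it was at the start of the episode above 0.03 m).
It also fails if it takes over 72 s, if anything falls off the work surface, if the arm or the gripper's body presses on something with over 40 N, if the wrist force passes 120 N, or if a joint passes its speed limit or range.

## Working session

There is one attempt and no reset: what is moved stays moved. The work goes in short steps, Python scripts to look and compute and a tool call to move; the robot and the scene stay as the last step left them, time stands still between calls to the robot, and variables do not carry over. Pictures are saved under pics/ and viewed, at most 10 in all, crops included, and the job is handed in when it is done.

Besides the shell and the picture viewer there is one more tool, called after "Call:" by a JSON object that holds its "name" and its "arguments". jog_arm: Moves the arm, as the interface text tells. Shift numbers are shares of 0.08 m and turn numbers shares of 90 degrees, none past 1 either way. Its arguments: {"type":"object","properties":{"plan":{"type":"array"},"squeeze":{"type":"number"}},"required":["plan"]}

```bash
mkdir -p pics; python3 - <<'E'
from cell import readout, cams, robot
import cv2, numpy as np
for n in ("scene","top"):
    cv2.imwrite(f"pics/{n}0.png",cams.read_camera(n)); c=cams.calibration(n)
    print(n,c["K"],np.round(c["world_from_camera"],4))
s=readout.observe(); print(s, robot.tcp_to_grasp)
E
```

```text
scene [[477.38087587   0.         281.87994885]
 [  0.         477.38087587 213.48085581]
 [  0.           0.           1.        ]] [[ 0.3575  0.6867 -0.633   1.3888]
 [ 0.9338 -0.2751  0.229  -0.2976]
 [-0.0169 -0.6729 -0.7395  0.9689]
 [ 0.      0.      0.      1.    ]]
top [[394.80466617   0.         279.50680056]
 [  0.         394.80466617 208.27358186]
 [  0.           0.           1.        ]] [[ 0.0056 -0.9979  0.0651  0.5422]
 [-0.9999 -0.0064 -0.012  -0.0412]
 [ 0.0124 -0.0651 -0.9978  1.3116]
 [ 0.      0.      0.      1.    ]]
{'time': 0.1, 'qpos': array([ 1.17703144e+00,  3.42641129e-01,  1.52493251e+00, -1.04814069e-05,
        1.27539508e+00, -1.46031029e-01]), 'qvel': array([ 0.00098208, -0.00138578, -0.00239214, -0.00050249, -0.00099779,
       -0.00076385]), 'joint_efforts': array([ 2.24005860e-03, -4.31998372e+01, -2.44698822e+01,  7.18538370e-02,
        5.25746634e-02, -3.42423459e-05]), 'tool_pos': array([0.12858881, 0.50862964, 0.2261168 ]), 'tool_rot': array([-3.14022977e+00, -1.90319126e-04,  2.89386172e+00]), 'contact_force': array([-1.04217258, -0.11489403, -0.36423599]), 'torque': array([-0.02426835, -0.00655094, -0.01846167]), 'grip_force': 0.0, 'opening': 0.09190221100360825} 0.0188
```

View pics/scene0.png

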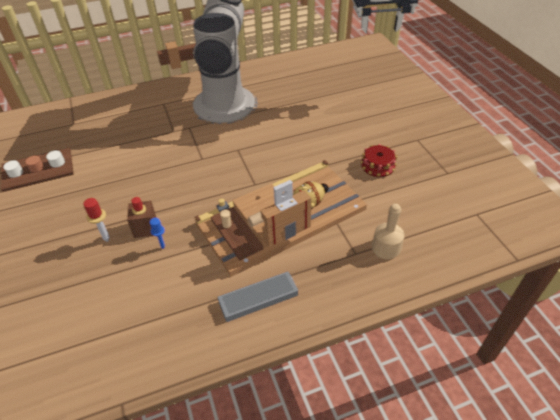

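View pics/top0.png

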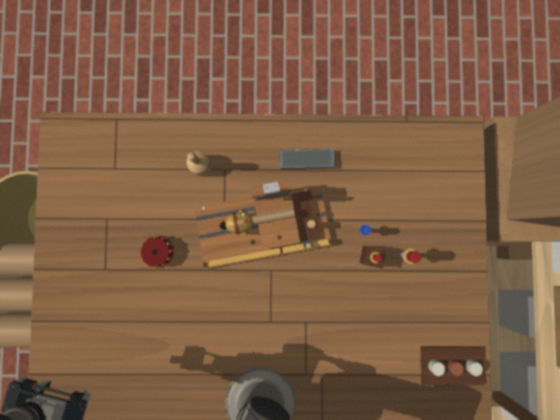

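The scene view shows the rail with the clamp open, around (285,215). The small red pin is in the dark stand at (140,215), the big red one at (95,215) and the blue one at (157,232). In the top view the stand pin is at (376,257), and the brass strip runs from (208,264) to (328,242). I'll zoom in on both.

```bash
python3 - <<'E'
import cv2
t=cv2.imread("pics/top0.png")[165:285,185:435]; cv2.imwrite("pics/topc.png",cv2.resize(t,None,fx=3.2,fy=3.2,interpolation=cv2.INTER_CUBIC))
t=cv2.imread("pics/scene0.png")[155:290,80:380]; cv2.imwrite("pics/scenec.png",cv2.resize(t,None,fx=2.66,fy=2.66,interpolation=cv2.INTER_CUBIC))
E
```

```text
(no output)
```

View pics/topc.png

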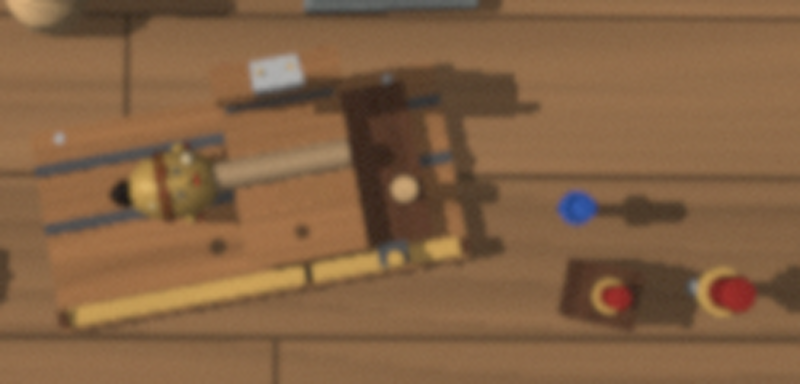

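View pics/scenec.png

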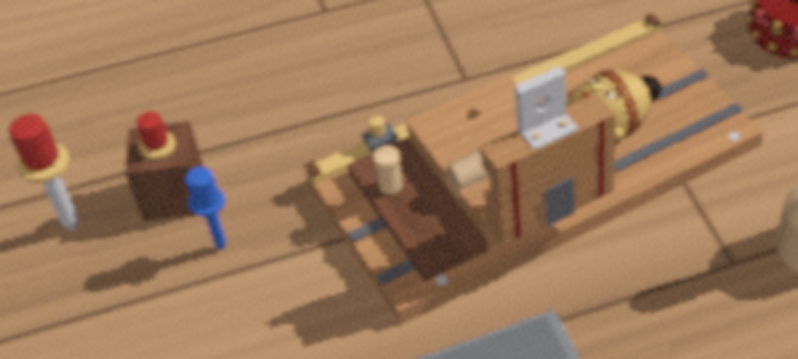

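The top crop shows the strip gap at (308,272), the handle head at (403,188), the station hole at (218,246), the lower half's pin hole at (302,232) and the pin knob at (617,298). The scene crop shows the handle top at (387,155), the knob top at (152,120), and the tongue standing up from the roughly upright upper half.

```bash
cat > h.py <<'E'
import numpy as np
from cell import cams
def cast(n,u,v,z):
    c=cams.calibration(n);W=c["world_from_camera"]
    d=W[:3,:3]@np.linalg.solve(c["K"],[u,v,1.]);o=W[:3,3]
    return o+d*(z-o[2])/d[2]
def tc(u,v,z): return cast("top",185+u/3.2,165+v/3.2,z)
def sc(u,v,z): return cast("scene",80+u/2.66,155+v/2.66,z)
E
python3 - <<'E'
from h import *; import cv2
P=lambda a:print(np.round(a,4))
a,b=tc(75,318,.03),tc(462,245,.03); yd=(b-a)[:2]; L=np.linalg.norm(yd); print("striplen",L)
# precise strip line
im=cv2.imread("pics/top0.png");h=cv2.cvtColor(im,cv2.COLOR_BGR2HSV)
m=((h[...,0]>18)&(h[...,0]<30)&(h[...,1]>130)&(h[...,2]>130)); m[:238]=0;m[270:]=0;m[:,:200]=0;m[:,:]&=np.arange(560)<335
v,u=np.nonzero(m); pts=np.array([cast("top",i,j,.03)[:2] for i,j in zip(u,v)]).astype(np.float32)
l=cv2.fitLine(pts,cv2.DIST_HUBER,0,.001,.001).ravel(); d=l[:2]; d=d*np.sign(d[1]); yaw=np.arctan2(-d[0],d[1]); print(len(pts),"yaw",yaw)
ye=d; xe=np.array([d[1],-d[0]])
g=tc(308,272,.03)[:2]; g=l[2:]+d*np.dot(g-l[2:],d)
O=g+.111*xe+.055*ye; print("O",O,"xe",xe,"ye",ye)
inr=lambda p:np.round([(p[:2]-O)@xe,(p[:2]-O)@ye],4)
print("station hole exp -.068,.030",inr(tc(218,246,.022)))
print("lower hole exp -.068,-.09",inr(tc(302,232,.062)))
print("handle exp -.045,-.195",inr(tc(403,188,.084)),inr(sc(387,155,.084)))
print("strip ends",inr(a),inr(b))
R=lambda x,y:O+x*xe+y*ye
print("handle",R(-.045,-.195),tc(403,188,.084),sc(387,155,.084))
print("station",R(-.068,.03))
# red knob
mr=(((h[...,0]<8)|(h[...,0]>172))&(h[...,1]>150)&(h[...,2]>90)).astype(np.uint8)
for name in("top","scene"):
    im=cv2.imread(f"pics/{name}0.png");h=cv2.cvtColor(im,cv2.COLOR_BGR2HSV)
    mr=(((h[...,0]<6)|(h[...,0]>174))&(h[...,1]>190)&(h[...,2]>90)).astype(np.uint8)
    n,_,st,ce=cv2.connectedComponentsWithStats(mr)
    for i in range(1,n):
        if st[i,4]>25: print(name,st[i],ce[i],np.round(cast(name,*ce[i],.100),4))
print("knob top",tc(617,298,.111),sc(152,120,.111))
# upper half: tongue in scene/top
E
```

```text
striplen 0.39699672593342683
430 yaw 0.18822832
O [0.5896545  0.01184052] xe [0.9823373  0.18711881] ye [-0.18711881  0.9823373 ]
station hole exp -.068,.030 [-0.069   0.0301]
lower hole exp -.068,-.09 [-0.0701 -0.056 ]
handle exp -.045,-.195 [-0.0458 -0.1601] [-0.0427 -0.1617]
strip ends [-0.1138  0.1837] [-0.1128 -0.2133]
handle [ 0.58193749 -0.1881356 ] [ 0.57466284 -0.15402289  0.084     ] [ 0.57796145 -0.15498127  0.084     ]
station [0.517242   0.02858656]
scene [377 155  11   9  36] [381.33333333 158.        ] [0.5546 0.2977 0.1   ]
knob top [ 0.47095375 -0.3545696   0.111     ] [ 0.47687853 -0.35322737  0.111     ]
```

The rail fit checks out: the station hole lands within 1 mm of its expected place and strip length is plausible. The carriage is at about 0.034 m, and the handle is at about (0.576,-0.1545). I'm moving toward it now.

Call:
{"name": "jog_arm", "arguments": {"plan": [[0.31,-0.46,0,-0.09,0],[0.62,-0.92,0,-0.18,0],[0.62,-0.92,0,-0.18,0]]}}

```text
time: 0.4
tool_pos: [0.18, 0.432, 0.2264]
tool_rot: [-3.139, 0.001, 2.604]
contact_force: [-0.5, -0.1, -0.2]
opening: 0.0726
grip_force: 0.0
```

Call:
{"name": "jog_arm", "arguments": {"plan": [[0.31,-0.46,0,-0.09,0],[0.62,-0.92,0,-0.18,0],[0.62,-0.92,0,-0.18,0]]}}

```text
time: 0.7
tool_pos: [0.2297, 0.3589, 0.2266]
tool_rot: [-3.141, 0.001, 2.321]
contact_force: [0.1, -0.1, 0.6]
opening: 0.0493
grip_force: 0.0
```

Call:
{"name": "jog_arm", "arguments": {"plan": [[0.31,-0.46,0,-0.09,0],[0.62,-0.92,0,-0.18,0],[0.62,-0.92,0,-0.18,0]]}}

```text
time: 1.0
tool_pos: [0.2795, 0.2858, 0.2267]
tool_rot: [3.141, 0.001, 2.039]
contact_force: [-1.1, 0.1, 0.1]
opening: 0.0461
grip_force: 0.0
```

Call:
{"name": "jog_arm", "arguments": {"plan": [[0.31,-0.46,0,-0.09,0],[0.62,-0.92,0,-0.18,0],[0.62,-0.92,0,-0.18,0]]}}

```text
time: 1.3
tool_pos: [0.3294, 0.2125, 0.2268]
tool_rot: [3.141, 0.001, 1.757]
contact_force: [0.4, -0.3, 0.8]
opening: 0.0455
grip_force: 0.0
```

Call:
{"name": "jog_arm", "arguments": {"plan": [[0.31,-0.46,0,0,0],[0.62,-0.92,0,0,0],[0.62,-0.92,0,0,0]]}}

```text
time: 1.6
tool_pos: [0.3791, 0.1391, 0.2267]
tool_rot: [3.141, 0.001, 1.761]
contact_force: [0.4, -0.2, 0.0]
opening: 0.0462
grip_force: 0.0
```

Call:
{"name": "jog_arm", "arguments": {"plan": [[0.31,-0.46,0,0,0],[0.62,-0.92,0,0,0],[0.62,-0.92,0,0,0]]}}

```text
time: 1.9
tool_pos: [0.4287, 0.0659, 0.2266]
tool_rot: [3.141, 0.001, 1.762]
contact_force: [-0.8, 1.0, -0.4]
opening: 0.0458
grip_force: 0.0
```

Call:
{"name": "jog_arm", "arguments": {"plan": [[0.31,-0.46,0,0,0],[0.62,-0.92,0,0,0],[0.62,-0.92,0,0,0]]}}

```text
time: 2.2
tool_pos: [0.4782, -0.0074, 0.2264]
tool_rot: [3.141, 0.001, 1.762]
contact_force: [0.4, 1.2, 0.1]
opening: 0.046
grip_force: 0.0
```

Call:
{"name": "jog_arm", "arguments": {"plan": [[0.31,-0.46,0,0,0],[0.62,-0.92,0,0,0],[0.62,-0.92,0,0,0]]}}

```text
time: 2.5
tool_pos: [0.5276, -0.0808, 0.226]
tool_rot: [3.141, 0.0, 1.762]
contact_force: [-0.4, 0.2, -0.7]
opening: 0.0457
grip_force: 0.0
```

Call:
{"name": "jog_arm", "arguments": {"plan": [[0.3,-0.46,0,0,0.05],[0.605,-0.92,0,0,0.05],[0.605,-0.92,0,0,0.05]]}}

```text
time: 2.8
tool_pos: [0.5757, -0.1542, 0.2256]
tool_rot: [-3.141, 0.0, 1.762]
contact_force: [1.3, -0.1, -0.9]
opening: 0.0484
grip_force: 0.0
```

Call:
{"name": "jog_arm", "arguments": {"plan": [[0,0,-0.5,0,0.05],[0,0,-1,0,0.05],[0,0,-1,0,0.05]]}}

```text
time: 3.1
tool_pos: [0.5704, -0.149, 0.1416]
tool_rot: [-3.132, -0.007, 1.765]
contact_force: [-0.5, 0.2, 1.0]
opening: 0.0483
grip_force: 0.0
```

```bash
python3 - <<'E'
from cell import readout, cams
import cv2, numpy as np
print(readout.observe()["tool_pos"]); c=cams.calibration("wrist");W=c["world_from_camera"];im=cams.read_camera("wrist")
print(c["K"]);K=c["K"]
def proj(p):
    q=W[:3,:3].T@(np.array(p)-W[:3,3]);r=np.hypot(q[0],q[1]);t=np.arctan2(r,q[2])
    return int(K[0,2]+K[0,0]*t*q[0]/r),int(K[1,2]+K[1,1]*t*q[1]/r)
cv2.circle(im,proj([.5756,-.1548,.084]),5,(0,255,0),1)
cv2.imwrite("pics/w1.png",im)
E
```

```text
[ 0.57036932 -0.1490414   0.14160303]
[[325.1922621   0.        273.4922178]
 [  0.        325.1922621 206.5959171]
 [  0.          0.          1.       ]]
```

View pics/w1.png

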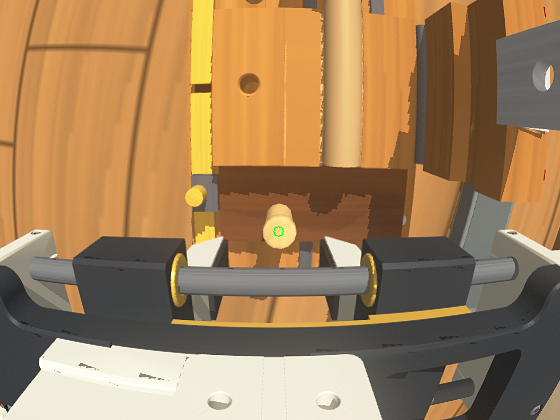

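The wrist view shows the handle head at (279,232) with my predicted circle on it, so the position is confirmed. The fingers straddle it at about (205,265) and (345,265). I'm letting the arm settle, then descending.

Call:
{"name": "jog_arm", "arguments": {"plan": [[0,0,0,0,0.05],[0,0,0,0,0.05]]}}

```text
time: 3.35
tool_pos: [0.5752, -0.1529, 0.1493]
tool_rot: [3.138, 0.002, 1.764]
contact_force: [0.8, 0.8, -0.2]
opening: 0.0483
grip_force: 0.0
```

Call:
{"name": "jog_arm", "arguments": {"plan": [[0,0,-0.3,0,0.05],[0,0,-0.6,0,0.05],[0,0,-0.9,0,0.05],[0,0,-1,0,0.05],[0,0,-1,0,0.05]]}}

```text
time: 3.85
tool_pos: [0.574, -0.1533, 0.067]
tool_rot: [-3.142, -0.0, 1.763]
contact_force: [0.6, 0.0, 0.3]
opening: 0.0484
grip_force: 0.0
```

Call:
{"name": "jog_arm", "arguments": {"plan": [[0,0,-0.12,0,0.05],[0,0,-0.25,0,0.05],[0,0,-0.25,0,-1],[0,0,-0.25,0,-1],[0,0,-0.25,0,-1],[0,0,-0.25,0,-1],[0,0,-0.25,0,-1]], "squeeze": 25}}

```text
time: 4.55
tool_pos: [0.5747, -0.1535, 0.0472]
tool_rot: [3.14, 0.001, 1.763]
contact_force: [2.6, 0.4, 0.1]
opening: 0.0239
grip_force: 25.0
```

Call:
{"name": "jog_arm", "arguments": {"plan": [[-0.03,0.15,0,0,-1],[-0.06,0.3,0,0,-1],[-0.09,0.45,0,0,-1],[-0.11,0.6,0,0,-1],[-0.14,0.75,0,0,-1],[-0.17,0.9,0,0,-1],[-0.17,0.9,0,0,-1],[-0.17,0.9,0,0,-1]]}}

```text
time: 5.35
tool_pos: [0.5608, -0.0804, 0.0471]
tool_rot: [3.14, -0.001, 1.763]
contact_force: [3.2, 6.8, 1.4]
opening: 0.0242
grip_force: 25.0
```

Call:
{"name": "jog_arm", "arguments": {"plan": [[-0.01,0.05,0,0,-1],[-0.02,0.1,0,0,-1],[-0.02,0.1,0,0,-1],[-0.02,0.1,0,0,-1]]}}

```text
time: 5.75
tool_pos: [0.5594, -0.0731, 0.0472]
tool_rot: [3.14, -0.0, 1.763]
contact_force: [4.2, 3.9, 0.6]
opening: 0.0235
grip_force: 25.0
```

```bash
python3 - <<'E'
from cell import readout, cams
import cv2
print(readout.observe()["tool_pos"],readout.observe()["contact_force"])
t=cams.read_camera("wrist"); cv2.imwrite("pics/w2.png",cv2.resize(t[60:260,150:350],None,fx=3,fy=3,interpolation=cv2.INTER_CUBIC))
E
```

```text
[ 0.55943477 -0.0730572   0.04715089] [4.19563228 3.91932291 0.5761037 ]
```

View pics/w2.png

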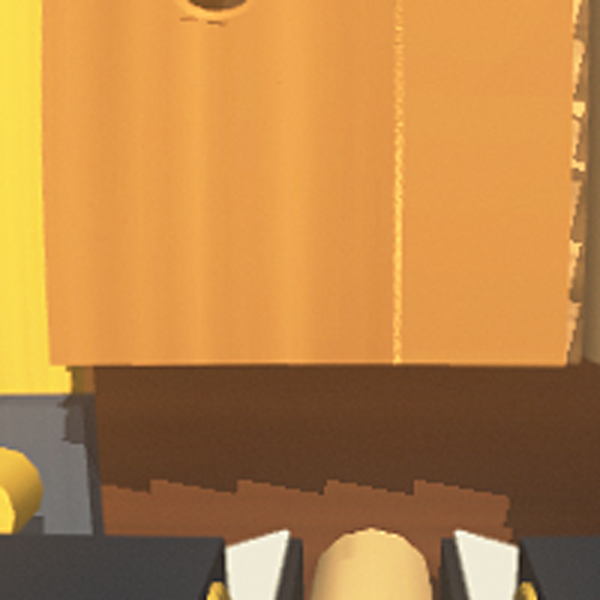

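The notch is hidden under the plunger block at (40,450). The handle now pulls the tool forward (+3.9 N in y), so the ball is already being drawn in. I'm nudging a little further and letting go.

Call:
{"name": "jog_arm", "arguments": {"plan": [[-0.005,0.02,0,0,-1],[-0.005,0.02,0,0,-1],[-0.005,0.02,0,0,0.05],[-0.005,0.02,0,0,0.05],[-0.005,0.02,0,0,0.05],[-0.005,0.02,0,0,0.05],[-0.005,0.02,0,0,0.05]]}}

```text
time: 6.5
tool_pos: [0.5581, -0.0718, 0.0466]
tool_rot: [-3.141, -0.0, 1.763]
contact_force: [-0.4, 0.1, 0.1]
opening: 0.0479
grip_force: 0.0
```

Call:
{"name": "jog_arm", "arguments": {"plan": [[0,0,0.4,0,0.05],[0,0,0.8,0,0.05],[0,0,1,0,0.05],[0,0,1,0,0.05]]}}

```text
time: 6.9
tool_pos: [0.5597, -0.0722, 0.1292]
tool_rot: [3.137, 0.002, 1.763]
contact_force: [-0.5, -0.3, 0.0]
opening: 0.0483
grip_force: 0.0
```

```bash
python3 - <<'E'
from cell import readout, cams
import cv2
im=cams.read_camera("top"); cv2.imwrite("pics/top1.png",im)
t=im[165:285,185:435]; a=cv2.resize(t,None,fx=3.2,fy=3.2,interpolation=cv2.INTER_CUBIC)
cv2.imwrite("pics/top1c.png",a)
s=cams.read_camera("scene"); cv2.imwrite("pics/scene1.png",s)
s=cv2.resize(s[130:280,200:400],None,fx=2.6,fy=2.6,interpolation=cv2.INTER_CUBIC)
import numpy as np
c=np.zeros((600,800,3),np.uint8); c[:200,:400]=cv2.resize(a,(400,200))
c[200:590,:520]=s; cv2.imwrite("pics/c1.png",c)
E
```

```text
(no output)
```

View pics/c1.png

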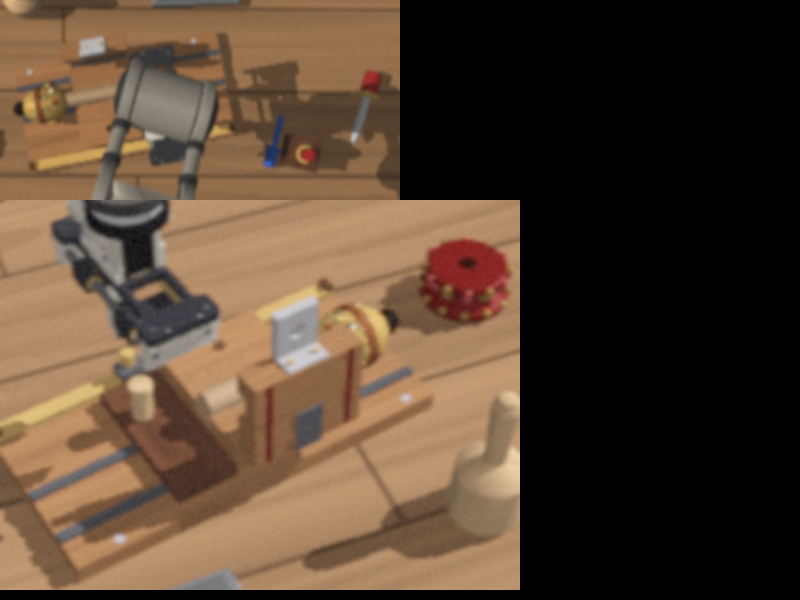

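The carriage has moved: the handle head is at (141,385) in the composite, the tongue stands upright with its hole at (296,333), and the robot's hand is clear. The two look-alike pins have tipped over by themselves, and the stand pin is untouched at (306,154). Next I'm computing the carriage's travel and the upper half's angle.

```bash
cat >> h.py <<'E'
O=np.array([.58965,.01184]);xe=np.array([.98234,.18712]);ye=np.array([-.18712,.98234])
inr=lambda p:np.r_[(p[:2]-O)@xe,(p[:2]-O)@ye,p[2]]
R=lambda x,y:O+x*xe+y*ye
def ray(n,u,v):
    return inr(cast(n,u,v,0)),inr(cast(n,u,v,.3))
E
python3 - <<'E'
from h import *
s1=lambda u,v:(200+u/2.6,130+(v-200)/2.6)
print("handle",inr(cast("scene",*s1(141,384),.084)), "before gave -.0427,-.1617")
for nm,uv in(("hole",(296,333)),("tl",(273,312)),("tr",(318,298)),("bl",(275,360)),("br",(320,335))):
    a,b=ray("scene",*s1(*uv))
    for y in (.030,):
        t=(y-a[1])/(b[1]-a[1]); print(nm,a+t*(b-a))
for X in (.075,.097):
    for nm,uv in(("hole",(296,333)),("blkcornerL",(240,378)),("blkcornerR",(357,350))):
        a,b=ray("scene",*s1(*uv)); t=(X-a[0])/(b[0]-a[0]); print(X,nm,a+t*(b-a))
# pin knob in top1
u,v=306*2/3.2+185,154*1.92/3.2+165
print("knob",cast("top",u,v,.111))
E
```

```text
handle [-0.04158848 -0.07927589  0.084     ] before gave -.0427,-.1617
hole [0.06416864 0.03       0.18244364]
tl [0.02643855 0.03       0.1790212 ]
tr [0.09383654 0.03       0.24797167]
bl [0.03191873 0.03       0.12041495]
br [0.09999826 0.03       0.20894727]
0.075 hole [0.075      0.02210085 0.19529316]
0.075 blkcornerL [ 0.075      -0.03749536  0.1705418 ]
0.075 blkcornerR [0.075      0.09470005 0.13519173]
0.097 hole [0.097      0.00605657 0.22139233]
0.097 blkcornerL [ 0.097      -0.05152901  0.19747603]
0.097 blkcornerR [0.097      0.07620646 0.16331857]
knob [ 0.47311621 -0.34983994  0.111     ]
```

Call:
{"name": "jog_arm", "arguments": {"plan": [[0,0,0.3,0,0.05],[0,0,0.3,0,0.05],[0,0,0.3,0,0.05],[0,0,0.3,0,0.05]]}}

```text
time: 7.4
tool_pos: [0.5576, -0.0716, 0.1491]
tool_rot: [-3.139, -0.001, 1.763]
contact_force: [0.5, 0.2, -0.2]
opening: 0.048
grip_force: 0.0
```

```bash
cat >> h.py <<'E'
def wcal():
    c=cams.calibration("wrist"); return c["K"],c["world_from_camera"]
def wcast(K,W,u,v,z):
    a=np.array([(u-K[0,2])/K[0,0],(v-K[1,2])/K[1,1]]);t=np.hypot(*a)
    q=np.r_[a/t*np.sin(t),np.cos(t)];d=W[:3,:3]@q;o=W[:3,3];return o+d*(z-o[2])/d[2]
def wproj(K,W,p):
    q=W[:3,:3].T@(np.array(p)-W[:3,3]);r=np.hypot(q[0],q[1]);t=np.arctan2(r,q[2])
    return K[0,2]+K[0,0]*t*q[0]/r,K[1,2]+K[1,1]*t*q[1]/r
E
python3 - <<'E'
from h import *; import cv2
K,W=wcal();im=cams.read_camera("wrist");cv2.imwrite("pics/w3.png",im)
np.savez("w3.npz",K=K,W=W)
for nm,p in(("lower hole",[*R(-.068,.03),.062]),("handle",[*R(-.045,-.075),.084])):
    u,v=wproj(K,W,p);print(nm,u,v)
    g=cv2.cvtColor(im,cv2.COLOR_BGR2GRAY).astype(float);x0,y0=int(u)-30,max(0,int(v)-30);p=g[y0:y0+60,x0:x0+60]
    if nm[0]=="l":
        m=(p<.62*np.median(p)).astype(np.uint8)
        n,_,st,ce=cv2.connectedComponentsWithStats(m)
        for i in range(1,n):
            if st[i,4]>20: c=ce[i]+[x0,y0];print(st[i],c,inr(wcast(K,W,*c,.062)))
    else:
        hsv=cv2.cvtColor(im,cv2.COLOR_BGR2HSV)[y0:y0+60,x0:x0+60]
        print(hsv[30,30]); m=((p>.85*p[30,30])).astype(np.uint8)
        n,_,st,ce=cv2.connectedComponentsWithStats(m)
        for i in range(1,n):
            if st[i,4]>60: c=ce[i]+[x0,y0];print(st[i],c,inr(wcast(K,W,*c,.084)))
cv2.imwrite("pics/w3c.png",cv2.resize(im[20:290,130:430],None,fx=2.2,fy=2.2))
E
```

```text
lower hole 245.42887473560427 73.73923508686985
[ 22  26  18  19 252] [245.92063492  77.77380952] [-0.06761664  0.02687051  0.062     ]
handle 275.6784984110203 217.9826846950141
[ 22 119 248]
[ 16   9  32  42 989] [276.39534884 218.11425683] [-0.04448398 -0.07509683  0.084     ]
```

View pics/w3c.png

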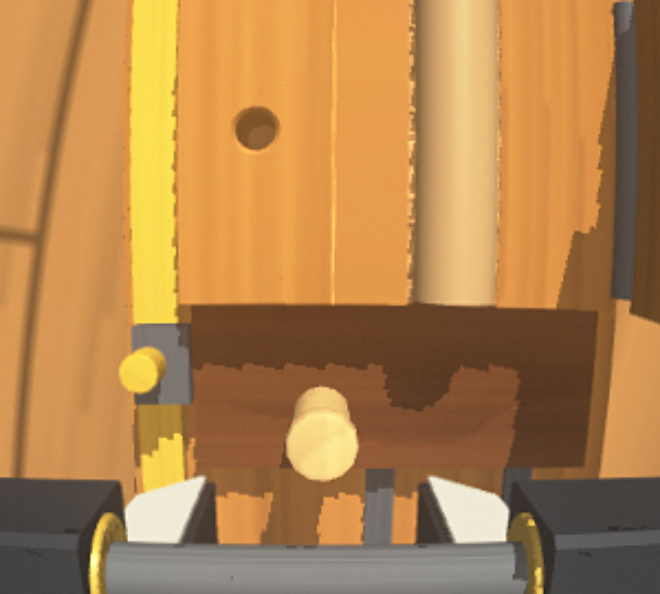

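The crop shows the lower hole at (256,130), the handle head at (322,447), and the plunger block covering the notch at (160,363). Travel works out to 0.116–0.118, which is borderline. I'll regrip, push another 2.5 mm and release. The spring then centres it either way, and the force reading will show which side it was on.

Call:
{"name": "jog_arm", "arguments": {"plan": [[0,0,-0.3,0,0.05],[0,0,-0.6,0,0.05],[0,0,-0.9,0,0.05],[0,0,-0.9,0,0.05]]}}

```text
time: 7.85
tool_pos: [0.5557, -0.0711, 0.075]
tool_rot: [-3.135, -0.003, 1.763]
contact_force: [-0.4, 0.2, 0.2]
opening: 0.0485
grip_force: 0.0
```

Call:
{"name": "jog_arm", "arguments": {"plan": [[0,0,-0.2,0,0.05],[0,0,-0.38,0,0.05],[0,0,-0.38,0,-1],[0,0,-0.38,0,-1],[0,0,-0.38,0,-1],[0,0,-0.38,0,-1],[0,0,-0.38,0,-1]]}}

```text
time: 8.55
tool_pos: [0.5593, -0.0719, 0.0494]
tool_rot: [3.139, 0.001, 1.763]
contact_force: [1.0, 0.4, 4.2]
opening: 0.0236
grip_force: 25.0
```

Call:
{"name": "jog_arm", "arguments": {"plan": [[0,0.015,0,0,-1],[0,0.015,0,0,-1],[0,0.015,0,0,-1]]}}

```text
time: 8.85
tool_pos: [0.5591, -0.0709, 0.0494]
tool_rot: [3.14, 0.001, 1.763]
contact_force: [0.0, -0.4, 6.5]
opening: 0.0237
grip_force: 25.0
```

Call:
{"name": "jog_arm", "arguments": {"plan": [[0,0.015,0,0,-1],[0,0.015,0,0,-1],[0,0.015,0,0,-1]]}}

```text
time: 9.15
tool_pos: [0.5588, -0.0692, 0.0494]
tool_rot: [3.14, 0.0, 1.763]
contact_force: [-1.3, 1.9, 8.5]
opening: 0.024
grip_force: 25.0
```

Call:
{"name": "jog_arm", "arguments": {"plan": [[0,0.015,0,0,-1],[0,0.015,0,0,-1],[0,0.015,0,0,-1]]}}

```text
time: 9.45
tool_pos: [0.5585, -0.0682, 0.0493]
tool_rot: [3.141, 0.0, 1.763]
contact_force: [-1.6, -0.1, 7.8]
opening: 0.024
grip_force: 25.0
```

Call:
{"name": "jog_arm", "arguments": {"plan": [[0,0.015,0,0,-1],[0,0.015,0,0,-1],[0,0.015,0,0,-1]]}}

```text
time: 9.75
tool_pos: [0.5584, -0.0674, 0.0493]
tool_rot: [3.141, 0.001, 1.763]
contact_force: [-2.1, -2.4, 9.3]
opening: 0.0238
grip_force: 25.0
```

The tool was pulled forward at y=-0.0692 and then resisted (-2.4 N) at -0.0674. So the ball is seated, with its centre near -0.068. I'm releasing and going up and back to turn for the upper half.

Call:
{"name": "jog_arm", "arguments": {"plan": [[0,0,0,0,0.05],[0,0,0,0,0.05],[0,0,0,0,0.05],[0,0,0,0,0.05],[0,0,0.3,0,0.05],[0,0,0.6,0,0.05],[0,0,1,0,0.05],[0,0,1,0,0.05],[0,0,1,0,0.05]]}}

```text
time: 10.65
tool_pos: [0.5585, -0.067, 0.1286]
tool_rot: [3.141, 0.0, 1.763]
contact_force: [0.2, -0.3, -0.2]
opening: 0.0479
grip_force: 0.0
```

```bash
python3 - <<'E'
from h import *; import cv2
from cell import readout
K,W=wcal();im=cams.read_camera("wrist");cv2.imwrite("pics/w4.png",im)
u,v=wproj(K,W,[*R(-.068,.03),.062])
g=cv2.cvtColor(im,cv2.COLOR_BGR2GRAY).astype(float);x0,y0=int(u)-30,max(0,int(v)-30);p=g[y0:y0+60,x0:x0+60]
n,_,st,ce=cv2.connectedComponentsWithStats((p<.62*np.median(p)).astype(np.uint8))
for i in range(1,n):
    if st[i,4]>20: c=ce[i]+[x0,y0];print(st[i],c,inr(wcast(K,W,*c,.062)))
s=readout.observe();print(s["tool_pos"],inr(s["tool_pos"]),s["tool_rot"])
E
```

```text
[ 22  18  20  21 304] [240.54934211  73.09210526] [-0.06752407  0.03166555  0.062     ]
[ 0.55784886 -0.06685902  0.12768421] [-0.04596569 -0.07135856  0.12768421] [-3.14069657e+00 -4.64245967e-04  1.76284824e+00]
```

The hole moved forward 4.8 mm to y≈0.031, so the carriage is seated. Now I'm going up, turning −90°, and moving over behind the tongue.

Call:
{"name": "jog_arm", "arguments": {"plan": [[0,0,0.5,0,-1],[0,0,1,-0.09,-1],[0,0,1,-0.18,-1],[0,0,1,-0.28,-1],[0,0,1,-0.37,-1],[0,0,1,-0.46,-1],[0,0,1,-0.55,-1],[0,0,1,-0.64,-1],[0,0,1,-0.73,-1],[0,0,1,-0.82,-1],[0,0,1,-0.91,-1],[0,0,1,-1,-1]]}}

```text
time: 11.9
tool_pos: [0.5576, -0.0668, 0.2065]
tool_rot: [-3.14, 0.003, 0.186]
contact_force: [-0.3, 0.4, 0.4]
opening: 0.0002
grip_force: 0.0
```

Call:
{"name": "jog_arm", "arguments": {"plan": [[0,0,0.55,0,-1],[0,0,0.55,0,-1],[0.4,0.4,0.55,0,-1],[0.8,0.8,0.55,0,-1],[0.84,0.81,0.55,0,-1]]}}

```text
time: 12.4
tool_pos: [0.6273, 0.0014, 0.2497]
tool_rot: [-3.139, 0.002, 0.196]
contact_force: [-0.6, -0.2, -0.1]
opening: 0.0005
grip_force: 0.0
```

Call:
{"name": "jog_arm", "arguments": {"plan": [[0.4,0.4,0,0,-1],[0.84,0.81,0,0,-1],[0.84,0.81,0,0,-1],[0.84,0.81,0,0,-1]]}}

```text
time: 12.8
tool_pos: [0.6924, 0.063, 0.2494]
tool_rot: [-3.141, 0.004, 0.193]
contact_force: [0.1, -0.3, 0.2]
opening: 0.0006
grip_force: 0.0
```

```bash
python3 - <<'E'
from h import *; import cv2
from cell import readout
s=readout.observe();print(s["tool_pos"],inr(s["tool_pos"]),s["tool_rot"],s["qpos"])
a=cams.read_camera("scene")[60:280,200:400];cv2.imwrite("pics/s5.png",cv2.resize(a,None,fx=2.7,fy=2.7,interpolation=cv2.INTER_CUBIC))
E
```

```text
[0.69242472 0.06296859 0.24938756] [0.1105269  0.03099445 0.24938756] [-3.14123108  0.00431599  0.1934767 ] [-1.91594539e-02  6.68312875e-01  9.18925208e-01 -5.57446674e-04
  1.55864967e+00  1.35816892e+00]
```

Call:
{"name": "jog_arm", "arguments": {"plan": [[0,0,-0.3,0,-1],[0,0,-0.6,0,-1],[0,0,-0.6,0,-1],[0,0,-0.6,0,-1]]}}

```text
time: 13.25
tool_pos: [0.6923, 0.0615, 0.2052]
tool_rot: [3.141, 0.0, 0.191]
contact_force: [0.2, 0.3, -0.1]
opening: 0.0004
grip_force: 0.0
```

Call:
{"name": "jog_arm", "arguments": {"plan": [[-0.18,-0.035,0,0,-1],[-0.37,-0.07,0,0,-1],[-0.55,-0.105,0,0,-1],[-0.77,-0.146,-0.02,0,-1],[-0.77,-0.146,-0.02,0,-1]]}}

```text
time: 13.75
tool_pos: [0.6305, 0.0502, 0.2053]
tool_rot: [3.141, -0.002, 0.191]
contact_force: [1.0, -0.2, -0.2]
opening: 0.0005
grip_force: 0.0
```

Call:
{"name": "jog_arm", "arguments": {"plan": [[-0.15,-0.028,-0.04,0,-1],[-0.3,-0.056,-0.09,0,-1],[-0.43,-0.082,-0.15,0,-1],[-0.55,-0.105,-0.225,0,-1],[-0.675,-0.129,-0.31,0,-1],[-0.8,-0.152,-0.4,0,-1],[-0.8,-0.152,-0.4,0,-1]]}}

```text
time: 14.45
tool_pos: [0.5671, 0.0384, 0.1715]
tool_rot: [3.141, -0.0, 0.192]
contact_force: [0.6, 0.1, 0.2]
opening: 0.0002
grip_force: 0.0
```

```bash
python3 - <<'E'
from h import *; import cv2
from cell import readout
s=readout.observe();print(s["tool_pos"],inr(s["tool_pos"]),s["contact_force"])
a=cams.read_camera("scene")[60:280,200:400];cv2.imwrite("pics/s6.png",cv2.resize(a,None,fx=2.7,fy=2.7,interpolation=cv2.INTER_CUBIC))
E
```

```text
[0.56711461 0.03842774 0.17148807] [-0.01716231  0.03033502  0.17148807] [0.60133366 0.05905569 0.17368544]
```

View pics/s6.png

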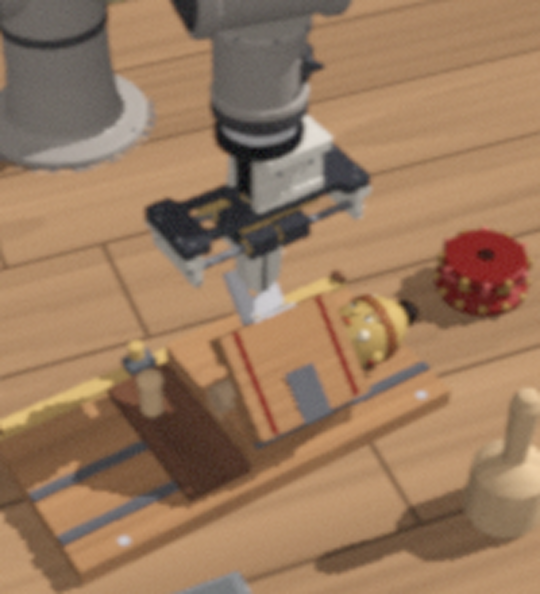

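The upper half is swinging down with the fingers on the tongue at (262,290), and the lotus base and mallet are untouched. Continuing.

Call:
{"name": "jog_arm", "arguments": {"plan": [[-0.16,-0.03,-0.16,0,-1],[-0.3,-0.056,-0.36,0,-1],[-0.4,-0.077,-0.56,0,-1],[-0.5,-0.095,-0.78,0,-1],[-0.5,-0.095,-0.78,0,-1]]}}

```text
time: 15.0
tool_pos: [0.5263, 0.0311, 0.1073]
tool_rot: [-3.141, 0.003, 0.192]
contact_force: [0.0, -0.1, 0.2]
opening: 0.0001
grip_force: 0.0
```

Call:
{"name": "jog_arm", "arguments": {"plan": [[-0.04,-0.008,-0.1,0,-1],[-0.06,-0.011,-0.2,0,-1],[-0.08,-0.015,-0.28,0,-1],[-0.08,-0.015,-0.34,0,-1],[-0.08,-0.015,-0.34,0,-1]]}}

```text
time: 15.5
tool_pos: [0.5204, 0.03, 0.0805]
tool_rot: [-3.141, 0.001, 0.192]
contact_force: [0.3, 0.6, 0.2]
opening: 0.0002
grip_force: 0.0
```

Call:
{"name": "jog_arm", "arguments": {"plan": [[0,0,-0.05,0,-1],[0,0,-0.08,0,-1],[0,0,-0.1,0,-1],[0,0,-0.1,0,-1]]}}

```text
time: 15.9
tool_pos: [0.5207, 0.0299, 0.0736]
tool_rot: [3.141, -0.0, 0.192]
contact_force: [-1.7, -0.3, 5.0]
opening: 0.0003
grip_force: 2.4
```

Call:
{"name": "jog_arm", "arguments": {"plan": [[0,0,-0.02,0,-1],[0,0,-0.04,0,-1],[0,0,-0.04,0,-1]]}}

```text
time: 16.2
tool_pos: [0.5207, 0.0298, 0.0718]
tool_rot: [3.141, -0.001, 0.192]
contact_force: [-7.1, 0.1, 18.2]
opening: 0.0002
grip_force: 9.1
```

The clamp is shut: 18 N on the tongue at z=0.072. I'm rising and backing off to measure the tongue hole with the wrist camera.

Call:
{"name": "jog_arm", "arguments": {"plan": [[0,0,0,0,-1],[0,0,0.3,0,-1],[-0.3,-0.06,0.7,0,-0.2],[-0.7,-0.13,1,0,-0.2],[-0.7,-0.13,1,0,-0.2],[-0.7,-0.13,1,0,-0.2],[-0.7,-0.13,1,0,-0.2]]}}

```text
time: 16.9
tool_pos: [0.4652, 0.0196, 0.1494]
tool_rot: [-3.142, 0.0, 0.192]
contact_force: [-0.6, 0.5, -0.9]
opening: 0.0346
grip_force: 0.0
```

```bash
python3 - <<'E'
from h import *; import cv2
from cell import readout
K,W=wcal();im=cams.read_camera("wrist");cv2.imwrite("pics/w6.png",im);np.savez("w6.npz",K=K,W=W)
print(readout.observe()["tool_pos"])
u,v=wproj(K,W,[*R(-.068,.03),.073]);print(u,v)
g=cv2.cvtColor(im,cv2.COLOR_BGR2GRAY).astype(float);x0,y0=int(u)-35,max(0,int(v)-35);p=g[y0:y0+70,x0:x0+70]
for th in(.4,.6):
  n,_,st,ce=cv2.connectedComponentsWithStats((p<th*p[ :, :].max()).astype(np.uint8))
  for i in range(1,n):
    if st[i,4]>20: c=ce[i]+[x0,y0];print(th,st[i],c,wcast(K,W,*c,.073),inr(wcast(K,W,*c,.073)))
o=im.copy();cv2.circle(o,(int(u),int(v)),3,(0,255,0),1);cv2.imwrite("pics/w6c.png",cv2.resize(o[max(0,y0-60):y0+140,x0-70:x0+140],None,fx=2.8,fy=2.8,interpolation=cv2.INTER_CUBIC))
# stand pin from top + scene, new images
for name in("top","scene"):
    im=cams.read_camera(name);cv2.imwrite(f"pics/{name}6.png",im);h=cv2.cvtColor(im,cv2.COLOR_BGR2HSV)
    m=(((h[...,0]<6)|(h[...,0]>174))&(h[...,1]>150)&(h[...,2]>90)).astype(np.uint8)
    n,_,st,ce=cv2.connectedComponentsWithStats(m)
    for i in range(1,n):
        if st[i,4]>8: print(name,st[i],ce[i],np.round(cast(name,*ce[i],.105),4))
E
```

```text
[0.46514649 0.01962629 0.14911165]
274.9216286705904 145.36944321281598
0.6 [ 0  0 11  8 41] [241.56097561 112.80487805] [0.53602296 0.05656738 0.073     ] [-0.0443106   0.05397218  0.073     ]
0.6 [ 14   0  56  70 267] [300.35205993 136.86891386] [0.52690159 0.01182147 0.073     ] [-0.06164374  0.01172328  0.073     ]
0.6 [ 26  26  19  18 280] [273.68571429 144.45714286] [0.51771743 0.0295869  0.073     ] [-0.06734144  0.03089352  0.073     ]
top [411 208  12  12 106] [416.79245283 213.25471698] [ 0.6083 -0.4778  0.105 ]
top [141 237  29  29 575] [154.59304348 251.21043478] [0.4882 0.322  0.105 ]
top [376 255   5   6  21] [377.57142857 257.71428571] [ 0.4718 -0.3554  0.105 ]
scene [365 145  30  31 558] [379.71326165 157.61648746] [0.5563 0.291  0.105 ]
scene [132 198  10  13 104] [136.58653846 203.81730769] [ 0.483  -0.3571  0.105 ]
scene [ 82 270  18  21 282] [ 90.31914894 280.02836879] [ 0.6773 -0.4899  0.105 ]
```

View pics/w6c.png

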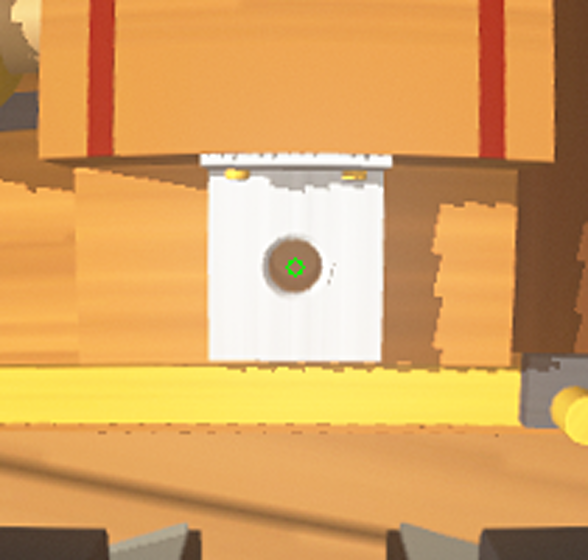

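The tongue hole is at the centre of the picture, with the prediction circle on it, and the blob gives (0.5177,0.0296). Moving on to the pin.

Call:
{"name": "jog_arm", "arguments": {"plan": [[-0.06,-0.47,0.05,0,0.1],[-0.125,-0.95,0.05,0,0.1],[-0.125,-0.95,0.05,0,0.1]]}}

```text
time: 17.35
tool_pos: [0.4548, -0.0596, 0.1533]
tool_rot: [3.141, 0.001, 0.189]
contact_force: [-0.1, 1.2, 0.5]
opening: 0.0498
grip_force: 0.0
```

Call:
{"name": "jog_arm", "arguments": {"plan": [[-0.06,-0.47,0.05,0,0.1],[-0.125,-0.95,0.05,0,0.1],[-0.125,-0.95,0.05,0,0.1]]}}

```text
time: 17.65
tool_pos: [0.4449, -0.1354, 0.1574]
tool_rot: [3.141, 0.0, 0.188]
contact_force: [0.6, -0.6, 0.2]
opening: 0.0508
grip_force: 0.0
```

Call:
{"name": "jog_arm", "arguments": {"plan": [[-0.06,-0.47,0.05,0,0.1],[-0.125,-0.95,0.05,0,0.1],[-0.125,-0.95,0.05,0,0.1]]}}

```text
time: 17.95
tool_pos: [0.4351, -0.211, 0.1615]
tool_rot: [3.141, 0.0, 0.189]
contact_force: [0.1, 1.2, 0.4]
opening: 0.0505
grip_force: 0.0
```

Call:
{"name": "jog_arm", "arguments": {"plan": [[-0.06,-0.47,0.05,0,0.1],[-0.125,-0.95,0.05,0,0.1],[-0.125,-0.95,0.05,0,0.1]]}}

```text
time: 18.25
tool_pos: [0.4251, -0.2867, 0.1654]
tool_rot: [3.141, 0.0, 0.189]
contact_force: [-0.1, 1.6, 0.9]
opening: 0.0505
grip_force: 0.0
```

Call:
{"name": "jog_arm", "arguments": {"plan": [[-0.06,-0.47,0.05,0,0.1],[-0.125,-0.95,0.05,0,0.1],[-0.125,-0.95,0.05,0,0.1],[-0.125,-0.95,0.05,0,0.1],[-0.125,-0.95,0.05,0,0.1]]}}

```text
time: 18.75
tool_pos: [0.4152, -0.3583, 0.1694]
tool_rot: [-3.14, 0.0, 0.193]
contact_force: [-0.3, 0.9, 0.6]
opening: 0.0506
grip_force: 0.0
```

```bash
cat > pin.py <<'E'
from h import *; import cv2
from cell import readout
K,W=wcal();im=cams.read_camera("wrist");cv2.imwrite("pics/w7.png",im);s=readout.observe();print(s["tool_pos"],s["tool_rot"])
h=cv2.cvtColor(im,cv2.COLOR_BGR2HSV)
m=(((h[...,0]<8)|(h[...,0]>172))&(h[...,1]>150)&(h[...,2]>70)).astype(np.uint8)
n,_,st,ce=cv2.connectedComponentsWithStats(m)
for i in range(1,n):
    if st[i,4]>80: print("red",st[i],ce[i],wcast(K,W,*ce[i],.108))
u,v=wproj(K,W,[.473,-.354,.111]);print("pred",u,v)
m=((h[...,0]>18)&(h[...,0]<32)&(h[...,1]>120)&(h[...,2]>120)).astype(np.uint8)
n,_,st,ce=cv2.connectedComponentsWithStats(m)
for i in range(1,n):
    if st[i,4]>150: 
        x,y,w,hh=st[i,:4]; print("brass",st[i],"centre",wcast(K,W,x+w/2,y+hh/2,.077))
E
python3 pin.py
```

```text
[ 0.4152646  -0.35847742  0.16963962] [-3.14029223e+00  3.11908273e-04  1.93586731e-01]
red [433  21  39  41 902] [454.25277162  38.77937916] [ 0.57923624 -0.46353777  0.108     ]
red [270 124  36  35 986] [286.96146045 140.96551724] [ 0.47276095 -0.35627715  0.108     ]
pred 283.85264837084765 140.2122374117997
brass [  75    0   87   25 1558] centre [ 0.55774758 -0.19830656  0.077     ]
brass [  191     0   369   116 14854] centre [ 0.5518897  -0.41306949  0.077     ]
brass [   0   28  160   72 4614] centre [ 0.51064704 -0.16956821  0.077     ]
brass [308  37 120  40 826] centre [ 0.5509447  -0.40691122  0.077     ]
brass [ 64  76  95  15 222] centre [ 0.49552743 -0.20597915  0.077     ]
brass [119  86  65  18 378] centre [ 0.48950114 -0.24467329  0.077     ]
brass [458  88 102  48 519] centre [ 0.54837923 -0.55336104  0.077     ]
brass [   0  107  215   49 3484] centre [ 0.45503606 -0.20873474  0.077     ]
brass [264 117  43  44 395] centre [ 0.47245938 -0.35643633  0.077     ]
brass [  22  143  396   94 8361] centre [ 0.42315648 -0.31328594  0.077     ]
brass [  0 151  16  41 564] centre [ 0.40222247 -0.08726048  0.077     ]
brass [  21  156  135   71 2512] centre [ 0.39988856 -0.19392928  0.077     ]
brass [377 182 130  34 577] centre [ 0.45304566 -0.50073047  0.077     ]
brass [467 194  66  18 303] centre [ 0.46315848 -0.56933608  0.077     ]
brass [  0 203  19  33 423] centre [ 0.35039285 -0.08710917  0.077     ]
brass [ 22 213  62  19 155] centre [ 0.36121843 -0.15163161  0.077     ]
brass [ 22 218  69  35 702] centre [ 0.34847536 -0.15562468  0.077     ]
brass [227 245  66  17 244] centre [ 0.37583783 -0.35446451  0.077     ]
brass [167 253  17  54 500] centre [ 0.33414082 -0.28462307  0.077     ]
brass [364 253  18  54 508] centre [ 0.3682949  -0.45838838  0.077     ]
brass [ 176  305  300   22 1629] centre [ 0.32443796 -0.4256016   0.077     ]
```

Call:
{"name": "jog_arm", "arguments": {"plan": [[0.36,0.015,0,0,0.1],[0.715,0.025,0,0,0.1],[0.715,0.025,0,0,0.1],[0.715,0.025,0,0,0.1],[0.715,0.025,0,0,0.1]]}}

```text
time: 19.3
tool_pos: [0.4714, -0.3576, 0.1699]
tool_rot: [-3.141, 0.001, 0.193]
contact_force: [-0.2, -0.2, -0.4]
opening: 0.0504
grip_force: 0.0
```

Call:
{"name": "jog_arm", "arguments": {"plan": [[0,0,-0.3,0,0.1],[0,0,-0.6,0,0.1],[0,0,-0.8,0,0.1],[0,0,-1,0,0.1],[0,0,-1,0,0.1],[0,0,-1,0,0.1]]}}

```text
time: 19.9
tool_pos: [0.4715, -0.3585, 0.0904]
tool_rot: [-3.142, 0.0, 0.192]
contact_force: [-0.0, -0.7, 0.1]
opening: 0.0502
grip_force: 0.0
```

Call:
{"name": "jog_arm", "arguments": {"plan": [[0.014,0.027,-0.06,0,0.1],[0.014,0.027,-0.12,0,0.1],[0.014,0.027,-0.12,0,0.1],[0.014,0.027,-0.12,0,-1],[0.014,0.027,-0.12,0,-1],[0.014,0.027,-0.12,0,-1],[0.014,0.027,-0.12,0,-1],[0.014,0.027,-0.12,0,-1]], "squeeze": 45}}

```text
time: 20.7
tool_pos: [0.4731, -0.3564, 0.0805]
tool_rot: [3.141, -0.0, 0.192]
contact_force: [0.2, -0.8, 0.6]
opening: 0.0239
grip_force: 45.0
```

```bash
python3 pin.py | grep -v brass; python3 -c "
from cell import readout;s=readout.observe();print(s['contact_force'],s['torque'],s['opening'])"
```

```text
[ 0.47314581 -0.35639175  0.08048254] [ 3.14124008e+00 -1.78400996e-04  1.91974491e-01]
red [ 472   60   50   57 1710] [499.13976608  84.80350877] [ 0.58622293 -0.44307384  0.108     ]
red [ 249  237   50   31 1177] [273.40951572 253.67119796] [ 0.48641638 -0.35379869  0.108     ]
red [254 297  41   9 270] [273.86666667 300.31111111] [ 0.46297821 -0.35857982  0.108     ]
pred 268.0849013420182 283.40973225822825
[-0.03681502  0.2176997   1.4827512 ] [-0.04946484  0.17525099  0.04838817] 0.02404310851933057
```

Call:
{"name": "jog_arm", "arguments": {"plan": [[0,0,0.2,0,-1],[0,0,0.5,0,-1],[0,0,0.8,0,-1],[0,0,1,0,-1],[0,0,1,0,-1]]}}

```text
time: 21.25
tool_pos: [0.474, -0.3572, 0.1626]
tool_rot: [3.138, -0.003, 0.192]
contact_force: [-0.5, -0.2, -1.3]
opening: 0.0241
grip_force: 45.0
```

Call:
{"name": "jog_arm", "arguments": {"plan": [[0,0,0.25,0,-1],[0,0,0.5,0,-1],[0,0,0.5,0,-1]]}}

```text
time: 21.55
tool_pos: [0.4738, -0.357, 0.2017]
tool_rot: [3.139, -0.002, 0.192]
contact_force: [0.1, -0.1, -2.8]
opening: 0.024
grip_force: 45.0
```

Call:
{"name": "jog_arm", "arguments": {"plan": [[0.05,0.32,0,0,-1],[0.08,0.65,0,0,-1],[0.112,0.965,0,0,-1],[0.112,0.965,0,0,-1]]}}

```text
time: 21.95
tool_pos: [0.4816, -0.2759, 0.1985]
tool_rot: [-3.138, 0.002, 0.195]
contact_force: [0.3, -1.1, -1.7]
opening: 0.0244
grip_force: 45.0
```

Call:
{"name": "jog_arm", "arguments": {"plan": [[0.05,0.32,0,0,-1],[0.08,0.65,0,0,-1],[0.112,0.965,0,0,-1],[0.112,0.965,0,0,-1]]}}

```text
time: 22.35
tool_pos: [0.4906, -0.1996, 0.199]
tool_rot: [-3.139, 0.002, 0.194]
contact_force: [-0.3, -0.5, -1.7]
opening: 0.0243
grip_force: 45.0
```

Call:
{"name": "jog_arm", "arguments": {"plan": [[0.05,0.32,0,0,-1],[0.08,0.65,0,0,-1],[0.112,0.965,0,0,-1],[0.112,0.965,0,0,-1]]}}

```text
time: 22.75
tool_pos: [0.4998, -0.1231, 0.1993]
tool_rot: [-3.14, 0.001, 0.194]
contact_force: [0.6, -1.2, -1.3]
opening: 0.0242
grip_force: 45.0
```

Call:
{"name": "jog_arm", "arguments": {"plan": [[0.05,0.32,0,0,-1],[0.08,0.65,0,0,-1],[0.112,0.965,0,0,-1],[0.112,0.965,0,0,-1]]}}

```text
time: 23.15
tool_pos: [0.509, -0.0464, 0.1995]
tool_rot: [-3.141, 0.001, 0.194]
contact_force: [0.8, -0.4, -0.8]
opening: 0.0241
grip_force: 45.0
```

Call:
{"name": "jog_arm", "arguments": {"plan": [[0.05,0.32,0,0,-1],[0.08,0.65,0,0,-1],[0.112,0.965,0,0,-1],[0.112,0.965,0,0,-1],[0.112,0.965,0,0,-1],[0.112,0.965,0,0,-1]]}}

```text
time: 23.75
tool_pos: [0.518, 0.0282, 0.2]
tool_rot: [3.141, 0.001, 0.191]
contact_force: [0.8, 0.4, -1.3]
opening: 0.024
grip_force: 45.0
```

```bash
python3 pin.py | grep -v brass; python3 - <<'E'
from h import *
from cell import readout
s=readout.observe();print(s["tool_pos"],s["contact_force"],s["opening"],s["grip_force"])
import cv2
K,W=wcal();im=cv2.imread("pics/w7.png")
print("tongue hole proj",wproj(K,W,[.5177,.0296,.073]),"pin tip proj",wproj(K,W,[s["tool_pos"][0],s["tool_pos"][1],s["tool_pos"][2]-.0765]))
E
```

```text
[0.51797027 0.02824935 0.20007865] [3.14111884e+00 3.82965913e-04 1.90587841e-01]
red [213  53   8 121 811] [216.33168927 112.87916153] [0.58563408 0.08587693 0.108     ]
red [325  53   8 122 817] [328.37698898 114.01468788] [0.60106628 0.00124086 0.108     ]
red [126  93  12  65 207] [129.07246377 124.48792271] [0.56646757 0.15728859 0.108     ]
red [119  94  12  69 148] [122.17567568 126.66891892] [0.5639157  0.16345858 0.108     ]
red [   0  132   68   81 3823] [ 31.18728747 171.6746011 ] [0.51075124 0.26307818 0.108     ]
red [249 249  50  18 669] [271.64573991 259.23467862] [0.47551203 0.02142657 0.108     ]
red [254 297  40   9 260] [273.28461538 300.3       ] [0.43591144 0.01236333 0.108     ]
pred 561.2472152557424 297.9229250977614
[0.51797027 0.02824935 0.20007865] [-0.33439891 -0.13888424 -1.07661925] 0.023820497053465086 44.99975860118866
tongue hole proj (np.float64(271.83141328369527), np.float64(199.66409965012934)) pin tip proj (np.float64(273.3730835118653), np.float64(215.5955409392731))
```

Call:
{"name": "jog_arm", "arguments": {"plan": [[0,0.017,-0.2,0,-1],[0,0.017,-0.44,0,-1],[0,0.017,-0.44,0,-1],[0,0.017,-0.44,0,-1],[0,0.017,-0.44,0,-1]]}}

```text
time: 24.3
tool_pos: [0.5185, 0.0306, 0.1661]
tool_rot: [3.141, -0.002, 0.192]
contact_force: [-0.2, 0.3, -0.7]
opening: 0.0239
grip_force: 45.0
```

```bash
python3 - <<'E'
from h import *; import cv2
from cell import readout
K,W=wcal();im=cams.read_camera("wrist");cv2.imwrite("pics/w8.png",im);s=readout.observe();p=s["tool_pos"];print(p)
print("hole",wproj(K,W,[.5177,.0296,.073]),"tip",wproj(K,W,[p[0],p[1],p[2]-.0765]),"collar",wproj(K,W,[p[0],p[1],p[2]-.0085]))
# grey rows around the shank to find its axis
g=cv2.cvtColor(im,cv2.COLOR_BGR2GRAY)
for r in range(190,250,6): print(r,g[r,236:312:4])
E
```

```text
[0.51851713 0.03069849 0.16615067]
hole (np.float64(274.3288203857821), np.float64(211.1308641084751)) tip (np.float64(273.18039018961514), np.float64(215.79672646810567)) collar (np.float64(273.17333828934795), np.float64(250.48861563454142))
190 [220 221 222 255 255 255 255 255 255 255 255 254 255 255 255 255 255 159
 166]
196 [224 225 225 255 255 255 255 255 255 255 255 254 255 255 255 255 255 168
 172]
202 [221 221 222 255 255 255 255 255 255 255 255 254 255 255 255 254 255 164
 167]
208 [221 221 221 255 255 255 255 255 148 155 157 150 255 255 255 255 255 164
 166]
214 [221 222 222 255 255 255 255 255 165 225 180 158 255 255 218 214 215 170
 169]
220 [222 222 220 255 255 255 255 255 249 221 177 175 255 255 255 211 214 165
 164]
226 [215 215 213 255 255 255 255 173 169 173 196 164 214 255 255 254 255 157
 159]
232 [221 221 222 255 238 240 199 199 200 199 198 195 192 195 180 255 255 162
 162]
238 [221 217 190 234 191 191 197 151 112 115 114 128 192 194 191 192 243 185
 195]
244 [184 184 176  97 194 147 112 113 112 113 115 113 112 110 190 189  95 186
 183]
```

The grey values put the pin tip over the tongue hole, both near column 274. I'm trimming by 1 mm and inserting in stages, watching the forces.

Call:
{"name": "jog_arm", "arguments": {"plan": [[-0.006,-0.012,-0.05,0,-1],[-0.006,-0.012,-0.1,0,-1],[-0.006,-0.012,-0.1,0,-1]]}}

```text
time: 24.65
tool_pos: [0.517, 0.0301, 0.1566]
tool_rot: [-3.141, 0.001, 0.192]
contact_force: [-0.0, -0.1, -0.5]
opening: 0.0236
grip_force: 45.0
```

Call:
{"name": "jog_arm", "arguments": {"plan": [[0,0,-0.06,0,-1],[0,0,-0.13,0,-1],[0,0,-0.13,0,-1]]}}

```text
time: 24.95
tool_pos: [0.5168, 0.0302, 0.1457]
tool_rot: [-3.141, 0.002, 0.192]
contact_force: [0.4, 0.3, -0.5]
opening: 0.0242
grip_force: 45.0
```

Call:
{"name": "jog_arm", "arguments": {"plan": [[0.01,-0.004,-0.06,0,-1],[0.01,-0.004,-0.13,0,-1],[0.01,-0.004,-0.13,0,-1]]}}

```text
time: 25.25
tool_pos: [0.5177, 0.0298, 0.1354]
tool_rot: [-3.141, 0.002, 0.192]
contact_force: [-0.2, 0.5, -0.9]
opening: 0.0247
grip_force: 45.0
```

Call:
{"name": "jog_arm", "arguments": {"plan": [[0,0,-0.06,0,-1],[0,0,-0.13,0,-1],[0,0,-0.13,0,-1]]}}

```text
time: 25.55
tool_pos: [0.5176, 0.0298, 0.1251]
tool_rot: [-3.141, 0.002, 0.192]
contact_force: [0.2, 0.0, -0.6]
opening: 0.0238
grip_force: 45.0
```

No resistance; the tip is about 23 mm into the stack. Continuing.

Call:
{"name": "jog_arm", "arguments": {"plan": [[0,0,-0.06,0,-1],[0,0,-0.13,0,-1],[0,0,-0.13,0,-1]]}}

```text
time: 25.85
tool_pos: [0.5176, 0.0298, 0.1147]
tool_rot: [-3.141, 0.002, 0.192]
contact_force: [-0.1, -0.4, -0.3]
opening: 0.0244
grip_force: 45.0
```

Call:
{"name": "jog_arm", "arguments": {"plan": [[0,0,-0.06,0,-1],[0,0,-0.13,0,-1],[0,0,-0.13,0,-1]]}}

```text
time: 26.15
tool_pos: [0.5177, 0.0298, 0.1043]
tool_rot: [-3.141, 0.002, 0.192]
contact_force: [0.2, 0.8, -1.4]
opening: 0.024
grip_force: 45.0
```

Call:
{"name": "jog_arm", "arguments": {"plan": [[0,0,-0.06,0,-1],[0,0,-0.1,0,-1],[0,0,-0.1,0,-1]]}}

```text
time: 26.45
tool_pos: [0.5178, 0.0298, 0.0966]
tool_rot: [-3.141, 0.001, 0.192]
contact_force: [-0.7, 0.8, 0.5]
opening: 0.0242
grip_force: 45.0
```

Call:
{"name": "jog_arm", "arguments": {"plan": [[0,0,-0.05,0,-1],[0,0,-0.1,0,-1],[0,0,-0.1,0,-1]]}}

```text
time: 26.75
tool_pos: [0.5178, 0.0298, 0.0885]
tool_rot: [-3.141, 0.001, 0.192]
contact_force: [-0.1, 0.1, -0.8]
opening: 0.0243
grip_force: 45.0
```

Call:
{"name": "jog_arm", "arguments": {"plan": [[0,0,-0.03,0,-1],[0,0,-0.06,0,-1],[0,0,-0.06,0,-1]]}}

```text
time: 27.05
tool_pos: [0.5183, 0.0298, 0.0843]
tool_rot: [3.141, -0.0, 0.192]
contact_force: [0.8, -1.0, 0.2]
opening: 0.0239
grip_force: 45.0
```

Call:
{"name": "jog_arm", "arguments": {"plan": [[0,0,-0.03,0,-1],[0,0,-0.03,0,-1],[0,0,-0.03,0,-1]]}}

```text
time: 27.35
tool_pos: [0.5182, 0.0297, 0.0821]
tool_rot: [3.141, -0.0, 0.192]
contact_force: [-1.3, 0.7, 2.7]
opening: 0.024
grip_force: 45.0
```

Call:
{"name": "jog_arm", "arguments": {"plan": [[0,0,-0.015,0,-1],[0,0,-0.025,0,-1],[0,0,-0.025,0,-1]], "squeeze": 55}}

```text
time: 27.65
tool_pos: [0.518, 0.0297, 0.0804]
tool_rot: [3.141, 0.0, 0.192]
contact_force: [-3.1, -0.9, 7.7]
opening: 0.024
grip_force: 55.0
```

Call:
{"name": "jog_arm", "arguments": {"plan": [[0,0,-0.01,0,-1],[0,0,-0.01,0,-1],[0,0,-0.01,0,-1]]}}

```text
time: 27.95
tool_pos: [0.518, 0.0297, 0.0803]
tool_rot: [3.141, -0.0, 0.192]
contact_force: [-5.9, -0.3, 13.4]
opening: 0.0238
grip_force: 55.0
```

Call:
{"name": "jog_arm", "arguments": {"plan": [[0,0,-0.01,0,-1],[0,0,-0.015,0,-1],[0,0,-0.015,0,-1],[0,0,-0.015,0,-1],[0,0,-0.015,0,-1],[0,0,-0.015,0,-1]]}}

```text
time: 28.55
tool_pos: [0.5181, 0.0296, 0.0802]
tool_rot: [3.141, -0.001, 0.192]
contact_force: [-8.4, -0.6, 23.1]
opening: 0.0239
grip_force: 55.0
```

```bash
python3 - <<'E'
from h import *; import cv2
from cell import readout
for n in("top","scene"): cv2.imwrite(f"pics/{n}9.png",cams.read_camera(n))
s=readout.observe();print(s["tool_pos"],s["tool_rot"],s["contact_force"],s["torque"],s["grip_force"],s["qvel"].round(4))
E
```

```text
[0.5180697  0.02964271 0.08016267] [ 3.14084590e+00 -8.21809885e-04  1.92256536e-01] [-8.85387205 -1.23084064 22.96394738] [-0.16537301  1.6447001   0.03093962] 55.00627398490906 [ 0.0016 -0.0015  0.0004  0.     -0.0004  0.0009]
```

The force is steady at 23 N against a hard stop, at the height expected for fully shut, and the grip is 55 N. Handing in.

```bash
python3 -c "
from cell import ticket
print(ticket.hand_in())"
```

```text
the job is handed in; nothing more can be done
None
```

I handed the job in with the carriage in the notch, the clamp shut, and the pin through it with its collar on the tongue. It is held at 55 N grip and pressed down with about 23 N; no verdict came back, and the two look-alike pins tipped over along the way without my handling them.

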